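# Seat the lamp lens in the charger panel

## Robot

A 6-joint arm with a two-finger parallel gripper is mounted at the origin on the work surface. World frame = base frame: x ahead of the robot, y to its left, z up, the work surface at z = 0. Lengths are in m, angles in rad, forces in N, time in s.
With the tool pointing down it reaches from about 0.4 to 0.825 m from the base axis. Payload 7 kg.
Tool frame: the origin (TCP) lies at the very end of the fingers, on their centre line; the grasp point (between the pads) lies 19 mm behind it; z points along the fingers, y is the direction in which the jaws open and shut (so a half turn about z gives the same grasp; the last joint's range is limited). The gripper opens to 85 mm and grips with 20 to 120 N. Pads are 22 mm wide; open, the fingers measure 114 mm over their backs; the gripper's body (76 mm by 85 mm) begins 54 mm behind the grasp point. The pads swing forward as they close: fully open they stand 13 mm farther back than shut.
Start: joints at [1.464, 0.359, 0.012, 0, -1.224, -0.288], TCP at [0.26, 0.623, 0.231] pointing down, gripper open.
Joint ranges: [-3.07, 3.07], [-1.43, 2.12], [-1.02, 1.25], [-3.03, 1.67], [-3.05, -0], [-3.03, 3.03]. Speed limits (rad/s): [2.39, 2.39, 3.01, 3.14, 3.14, 3.14].

## Interface

Orientations are given as a rotation vector (axis times angle).
In Python, from plant import sense, get_image, close_job, outline_of gives the robot as it stands.
- The arm moves only by the shell command python3 -m creep 'ROWS' [FORCE]. ROWS is JSON, a list of rows, each a list of 7 numbers: the closure in counts, from 0 (fully open) to 255 (shut), then the shift along the tool's x, y, z in mm, then the turn, a rotation vector about the tool's x, y, z in rad. In form: [[gripper, x, y, z, wx, wy, wz], ...]. A call has 1 to 5 rows; each row is the pose to reach, as a shift and turn from the pose commanded when the call began, along the tool's axes at that moment; what a row does not reach only later rows make up. A row lasts 1/8 s, in which the tool goes at most 62.5 mm and 10.7 degrees, less where a joint would pass 70% of its speed; a pose out of reach is approached as far as the arm can. A call with a gripper value outside its range is refused whole. The fingers move at their own pace and stop on an object; FORCE is the grip in N (left out, the last holds). Time passes only in rows, so rows that repeat a pose let the fingers close. It gives the time, the measured TCP pose, the force and the opening at its end, in the units of the state.
- sense(): the state, without advancing time (a new reading comes with each control period).
- get_image(name): name is "scene" or "side" or "wrist"; returns a dict with "color" (420x560x3 uint8, red, green, blue), "fx", "fy", "cx", "cy" (pixels), "cam_to_world" (4x4, takes a point from camera to world coordinates); the wrist camera has in their place "tool_from_camera" (4x4, takes a point from camera to tool coordinates, whose origin is the TCP and whose axes are the flange's). Camera axes: x right, y down, z forward; pixel columns grow to the right and rows downward; lengths in m; the calibration is good to about 2 mm. A picture is of the moment at which its call begins: read the wrist's pose just before it. There is no depth.
- close_job(): hands the job in, once; it reports no verdict.
Trained networks look in a picture, given as the dict that the camera call returned (one of the last four; its "shot" number tells which), for a name from the list of things; names that differ only in an ending like _2 or _b are one class to them, and where a whole thing is asked for, a point or a joint stands for the part that bears it (a point fixed in the world has none). Each returns a list of dicts, best first, with "p" (0 to 1); they miss things now and then, are a little off and sometimes report something else, mostly with a low value. They report only what shows in the picture. A call takes as long as a camera call. They do not tell look-alikes from the thing itself.
- outline_of(query, picture): "pixels" (420x560 bool, what is visible of it) and "bbox" ([left, top, right, bottom] in pixels, round what is visible of it).
The state is a dict: "clock": time; "qpos": joint angles; "qvel": joint speeds; "joint_torque": joint torques, N m; "tool_pos": TCP position; "orientation": TCP orientation; "wrist_force": force on the tool from outside, world axes, zero at the start; "torque": the same for the moment, N m; "width": finger opening in m.
Only numpy, scipy, OpenCV 4.12 (cv2) and the standard library are available. Lean on these libraries where they do the work, as an engineer would, in place of code of your own. Each camera call takes 0.05 s, during which the arm holds its last target. There are 200 camera calls.

## Task

With the fingertips, nudge the loose amber lens across the blue charger panel until it drops flat, dome up, into its round cell; then push the latch by its red tab, fully home, so that its tongue reaches over the lens. Slide the lens, never lift it off the panel, and leave the two black knobs and the loose steel plate where they lie.

Things in the scene. Friction and masses are not known exactly. Their poses are not given: they have to be found in the camera images.
- panel: Blue charger lamp panel, fixed, lying face up on the shelf: 180 (x) x 280 (y) x 30 mm thick. Origin at the centre of its underside, z up; its flat deck is 30 mm above the origin. The cell lies in its -y half, the latch on the -x side of the cell; the +y half is bare deck, where the lens starts.
- cell (a point): Centre of the mouth of the round cell (recess with white floor), level with the deck, at x 35, y -75 mm in the panel's frame; axes as the panel's. The cell is 80 mm across and 10 mm deep.
- lens: Loose amber lamp lens, about 90 g: an orange flange disc 76 mm across and 14 mm thick with a low dome (52 mm across, 10 mm high) on top, 24 mm high in all. Origin at the centre of its underside, z up through the dome. It starts flat on the deck; seated, its underside is 10 mm below the deck and its flange top 4 mm above it.
- latch (a joint): Slide of the keeper latch along the panel's +x, towards the cell: 0 = fully back (clear of the cell), 0.030 m = fully home (tongue tip 10 mm past the cell's rim). It starts anywhere from 0 to 0.006. It stays where it is left; sliding it takes about 2 N. A flat steel tongue 50 x 28 mm, 7 to 11 mm above the deck, between two guide rails 10 mm high.
- latch_tab (a point): Centre of the top edge of the latch's upright red tab, 35 mm above the deck; moves with the latch. The tab is 24 mm wide (along the panel's y), 6 mm thick (x) and free from 11 to 35 mm above the deck; it is pushed on its -x face. The guide rails stand 17 to 23 mm either side of it in y.
- knob_a: Black bakelite switch knob, loose on the shelf beside the panel, 38 mm across, 27 mm high. Origin at the centre of its underside.
- knob_b: Second black knob, as knob_a.
- latch_plate: Loose steel battery latch plate lying flat on the shelf, 90 x 40 x 5 mm with two holes. Origin at the centre of its underside, x along its length. Not part of the panel.
Not all that is in view belongs to the job. What is meant by the lens is not purple, and is the larger of those in its own colour.

How it is judged:
On the way, in this order (a step that is already met when the one before it is completed fails the run):
1. the lens lies flat in its cell, the latch not yet over it (z of lens in the frame of cell below -0.008 m and horizontal distance between lens and cell below 0.004 m and angle between lens's own z axis and vertical below 0.05 rad and value of joint latch below 0.015 m), for 0.2 s.
2. the latch is pushed fully home over the seated lens (z of lens in the frame of cell below -0.008 m and horizontal distance between lens and cell below 0.004 m and angle between lens's own z axis and vertical below 0.05 rad and value of joint latch above 0.026 m), for 0.2 s.
At the end, for the whole second after the job is handed in: The lens is at rest, dome up and flat (within 0.05 rad) in the cell: underside at least 8 mm below the deck, centre within 4 mm of the cell's; the latch is at 26 mm or more of its 30 mm; knobs and steel plate are within 15 mm of where they lay (all of step 2 and linear speed of lens below 0.01 m/s and distance of each of knob_a, knob_b, latch_plate from where it was at the start of the episode below 0.015 m); the robot touches nothing.
It fails at once if the lens is lifted more than 5 mm off the deck (z of lens in the frame of cell above 0.005 m).
It fails at once if knob_a is shifted more than 15 mm (distance of knob_a from where it was at the start of the episode above 0.015 m).
It fails at once if knob_b is shifted more than 15 mm (distance of knob_b from where it was at the start of the episode above 0.015 m).
It fails at once if latch_plate is shifted more than 15 mm (distance of latch_plate from where it was at the start of the episode above 0.015 m).
It also fails if it takes over 54 s, if anything falls off the work surface, if the arm or the gripper's body presses on something with over 40 N, if the wrist force passes 120 N, or if a joint passes its speed limit or range.

## Working session

There is one attempt and no reset: what is moved stays moved. The work goes in short steps, Python scripts to look and compute and a shell command to move; the robot and the scene stay as the last step left them, time stands still between calls to the robot, and variables do not carry over. Pictures are saved under pics/ and viewed, on a budget of 10 in all, crops included, one or two more only if the job needs it, and the job is handed in when it is done.

```bash
mkdir -p pics; cat > h.py <<'E'
import numpy as np, cv2
from plant import sense, get_image, close_job, outline_of
from scipy.spatial.transform import Rotation as R
def save(im,name,crop=None,scale=1):
    c=im["color"][:,:,::-1]
    if crop: l,t,r,b=crop; c=c[t:b,l:r]
    cv2.imwrite("pics/"+name,cv2.resize(c,None,fx=scale,fy=scale,interpolation=cv2.INTER_CUBIC))
def pose(im,s=None):
    if "cam_to_world" in im: return np.array(im["cam_to_world"])
    T=np.eye(4);T[:3,:3]=R.from_rotvec(s["orientation"]).as_matrix();T[:3,3]=s["tool_pos"]
    return T@np.array(im["tool_from_camera"])
def ray(im,uv,s=None):
    T=pose(im,s);d=np.array([(uv[0]-im["cx"])/im["fx"],(uv[1]-im["cy"])/im["fy"],1])
    return T[:3,3],T[:3,:3]@d
def atz(im,uv,z,s=None):
    o,d=ray(im,uv,s);return o+d*(z-o[2])/d[2]
def tri(a,b):
    A=np.zeros((3,3));v=np.zeros(3)
    for o,d in (a,b):
        d=d/np.linalg.norm(d);P=np.eye(3)-np.outer(d,d);A+=P;v+=P@o
    return np.linalg.solve(A,v)
def cen(m):
    ys,xs=np.nonzero(m);return xs.mean(),ys.mean()
E
python3 - <<'E'
from h import *
s=sense();print({k:np.round(v,3) for k,v in s.items()})
ims={n:get_image(n) for n in("scene","side","wrist")}
cv2.imwrite("pics/all.png",cv2.resize(np.vstack([np.hstack([ims["scene"]["color"],ims["side"]["color"]]),np.hstack([ims["wrist"]["color"],ims["wrist"]["color"]*0])])[:,:,::-1],(800,600),interpolation=cv2.INTER_AREA))
for n,im in ims.items():
    for q in("panel","lens","latch","latch_tab","knob_a","latch_plate"):
        for o in outline_of(q,im)[:4]:
            print(n,q,round(o["p"],2),o["bbox"],np.round(cen(o["pixels"]),1),o["pixels"].sum())
E
```

```text
{'clock': np.float64(0.0), 'qpos': array([ 1.464,  0.359,  0.011, -0.   , -1.224, -0.288]), 'qvel': array([ 0.001, -0.001,  0.   ,  0.   ,  0.   , -0.   ]), 'joint_torque': array([ 2.0000e-03, -5.8332e+01,  2.9341e+01,  6.9360e+00, -6.0000e-03,
        0.0000e+00]), 'tool_pos': array([0.259, 0.623, 0.23 ]), 'orientation': array([ 3.079, -0.616, -0.   ]), 'wrist_force': array([-0.43 ,  0.411,  0.109]), 'torque': array([-0.015, -0.003,  0.02 ]), 'width': np.float64(0.085)}
scene panel 0.81 [161.4, 134.3, 360.5, 299.4] [254.  217.2] 15363
scene lens 0.72 [264.3, 176.5, 310.6, 223.2] [287.7 198.6] 1554
scene lens 0.71 [337.7, 139.6, 364.2, 164.6] [349.  151.7] 580
scene lens 0.67 [391.2, 186.4, 433.4, 224.2] [411.  206.4] 1420
scene latch 0.71 [189.8, 184.3, 219.6, 221.3] [202.8 203.6] 587
scene latch_tab 0.68 [187.5, 185.7, 217.4, 221.4] [202.9 203.3] 572
scene knob_a 0.92 [220.3, 132.5, 239.1, 158.0] [228.4 146.1] 334
scene knob_a 0.63 [276.3, 291.2, 298.7, 318.3] [287.2 304.8] 484
scene knob_a 0.18 [157.9, 134.4, 358.7, 302.4] [253.9 217.3] 15465
scene latch_plate 0.86 [346.4, 235.0, 378.3, 287.7] [362.5 261.8] 1243
side panel 0.91 [226.4, 175.3, 376.2, 316.7] [308.5 248.3] 14336
side lens 0.66 [271.7, 226.3, 318.4, 263.7] [292.5 243.6] 1697
side lens 0.66 [142.8, 312.1, 205.9, 366.2] [174.6 338.2] 2705
side lens 0.61 [275.8, 333.5, 319.3, 376.8] [297.3 354.2] 1522
side latch 0.92 [331.6, 185.4, 363.4, 203.8] [346.8 198.6] 378
side latch_tab 0.97 [331.3, 188.1, 360.8, 203.9] [347.2 198.9] 341
side knob_a 0.84 [210.5, 196.5, 233.1, 221.7] [222.7 207. ] 383
side knob_a 0.58 [403.6, 252.4, 427.8, 282.4] [413.9 267.7] 521
side latch_plate 0.7 [328.2, 182.7, 360.6, 207.7] [347.  198.1] 450
side latch_plate 0.57 [168.1, 244.7, 211.0, 291.9] [190.4 266.3] 1175
```

View pics/all.png

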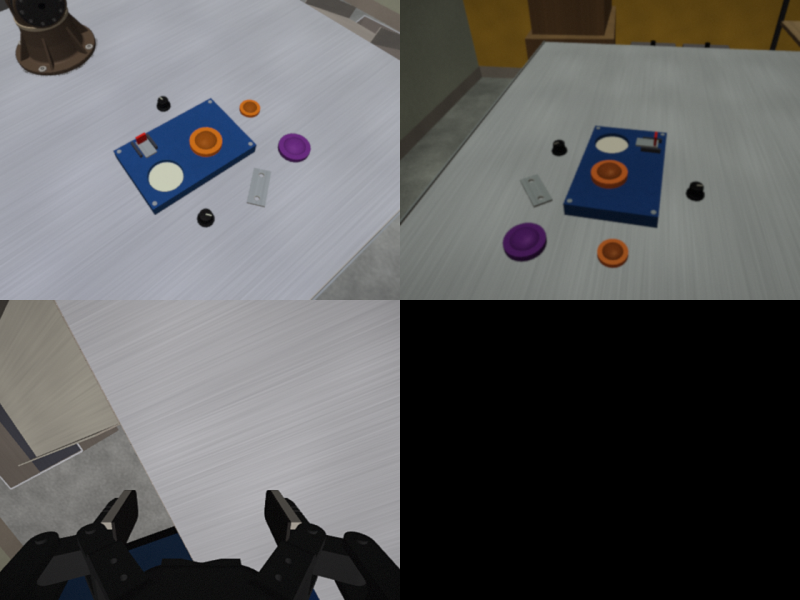

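The candidates, in scene pixels, are the large orange disc on the panel (288,199), the small orange disc on the shelf (349,152) and the purple disc (411,206). The lens is the large orange one, on the panel. Next I measure it and check that choice in a close crop.

```bash
cat > m.py <<'E'
from h import *
ims={n:get_image(n) for n in("scene","side")}
P={}
for n,im in ims.items():
    c=im["color"];hsv=cv2.cvtColor(c,cv2.COLOR_RGB2HSV)
    pan=outline_of("panel",im)[0]; x0,y0,x1,y1=[int(v) for v in pan["bbox"]]
    box=np.zeros(c.shape[:2],bool);box[y0-4:y1+4,x0-4:x1+4]=1
    hull=np.zeros(c.shape[:2],np.uint8)
    cs=max(cv2.findContours(pan["pixels"].astype(np.uint8),0,2)[0],key=cv2.contourArea)
    cv2.fillPoly(hull,[cv2.convexHull(cs)],1)
    inn=cv2.erode(hull,np.ones((3,3)))>0
    w=((hsv[...,1]<110)&(hsv[...,2]>100)&inn).astype(np.uint8)
    k,_,st,ce=cv2.connectedComponentsWithStats(w)
    d={"w":[(np.round(ce[i],1).tolist(),int(st[i,4])) for i in range(1,k)]}
    o=((hsv[...,0]<18)&(hsv[...,1]>150)&(hsv[...,2]>80)&inn).astype(np.uint8)
    k,_,st,ce=cv2.connectedComponentsWithStats(o)
    d["o"]=[(np.round(ce[i],1).tolist(),int(st[i,4]),st[i,:4].tolist()) for i in range(1,k) if st[i,4]>10]
    print(n,d)
A,B=ims["scene"],ims["side"]
cv2.imwrite("pics/crop.png",np.hstack([cv2.resize(A["color"][125:310,150:370],(400,336)),cv2.resize(B["color"][165:325,210:400],(399,336))])[:,:,::-1])
la=[cen(outline_of("lens",i)[0]["pixels"]) for i in(A,B)]
print(la,tri(ray(A,la[0]),ray(B,la[1])))
for q in("latch_tab",):
    t=[cen(outline_of(q,i)[0]["pixels"]) for i in(A,B)];print(q,tri(ray(A,t[0]),ray(B,t[1])))
for q in ("knob_a","latch_plate"):
    for z in[o for o in outline_of(q,A)[:2]]: print(q,z["p"],atz(A,cen(z["pixels"]),.01))
    for z in[o for o in outline_of(q,B)[:2]]: print(q,z["p"],atz(B,cen(z["pixels"]),.01))
E
python3 m.py
```

```text
scene {'w': [([293.5, 142.0], 26), ([258.0, 157.0], 1), ([254.0, 159.0], 1), ([256.0, 158.0], 1), ([252.0, 160.0], 1), ([247.0, 163.0], 1), ([243.0, 165.0], 1), ([245.0, 164.0], 1), ([239.0, 167.0], 1), ([241.0, 166.0], 1), ([217.8, 178.2], 38), ([237.0, 168.0], 1), ([281.6, 178.8], 31), ([304.9, 184.7], 26), ([266.7, 188.3], 7), ([184.3, 196.4], 16), ([264.6, 197.0], 9), ([205.1, 207.4], 412), ([311.0, 197.0], 3), ([350.1, 201.0], 30), ([173.5, 202.5], 6), ([311.0, 200.5], 2), ([310.0, 203.0], 1), ([169.0, 205.0], 1), ([265.0, 204.0], 1), ([167.0, 206.0], 1), ([162.0, 209.0], 1), ([166.1, 211.4], 35), ([288.5, 220.0], 4), ([231.8, 247.3], 1663), ([216.0, 284.3], 40)], 'o': [([287.8, 198.3], 1463, [266, 178, 45, 41]), ([197.6, 193.4], 122, [191, 187, 14, 14])]}
side {'w': [([277.0, 179.0], 1), ([299.5, 178.0], 4), ([311.0, 179.0], 7), ([321.0, 180.0], 7), ([332.0, 181.0], 7), ([341.5, 182.0], 8), ([351.0, 183.0], 9), ([357.0, 184.0], 1), ([365.0, 184.5], 13), ([367.2, 187.6], 5), ([373.0, 190.0], 5), ([296.3, 202.6], 820), ([342.4, 198.7], 180), ([372.0, 199.5], 6), ([371.0, 209.5], 6), ([370.0, 220.5], 4), ([369.0, 230.5], 4), ([368.0, 238.0], 1), ([368.0, 241.0], 3), ([367.0, 250.5], 4), ([366.0, 259.5], 2), ([365.0, 267.0], 1), ([365.0, 269.0], 1), ([364.0, 277.0], 1), ([237.0, 280.5], 18), ([354.6, 296.4], 23)], 'o': [([292.4, 241.6], 1430, [267, 224, 52, 38])]}
[(np.float64(348.65857605177996), np.float64(151.7135922330097)), (np.float64(297.4218230206254), np.float64(354.0093147039255))] [0.54460955 0.28307382 0.0036659 ]
latch_tab [ 0.49589657 -0.00230713  0.04216551]
knob_a 0.71 [0.70732667 0.00165198 0.01      ]
knob_a 0.65 [0.39217304 0.11492351 0.01      ]
knob_a 0.94 [0.70808546 0.00274682 0.01      ]
knob_a 0.67 [0.39394557 0.11727184 0.01      ]
latch_plate 0.91 [0.72647797 0.13890062 0.01      ]
latch_plate 0.91 [0.71946878 0.15541099 0.01      ]
```

View pics/crop.png

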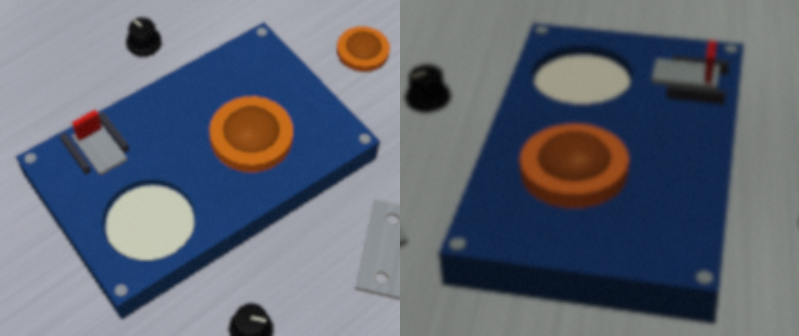

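The crop confirms the big orange lens lying on the panel. The cell is the white disc at crop (150,222) and the red tab is at (87,124). The four deck screws are visible in both views, so they give the panel pose.

```bash
cat > p.py <<'E'
from h import *
A,B=get_image("scene"),get_image("side")
S=[((293.5,142),(354.6,296.4)),((350.1,201),(237,280.5)),((166.1,211.4),(367.6,187.9)),((216,284.3),(277.5,179.3))] # -x+y,+x+y,-x-y,+x-y
Q=np.array([tri(ray(A,a),ray(B,b)) for a,b in S]);print(Q.round(4))
print([np.linalg.norm(Q[0]-Q[1]),np.linalg.norm(Q[2]-Q[3]),np.linalg.norm(Q[0]-Q[2]),np.linalg.norm(Q[1]-Q[3])])
c=Q.mean(0);x=(Q[1]-Q[0]+Q[3]-Q[2])[:2];y=(Q[0]-Q[2]+Q[1]-Q[3])[:2]
yaw=np.arctan2(x[1],x[0]);yaw2=np.arctan2(-y[0],y[1]);print("yaw",yaw,yaw2)
yaw=yaw2
Rm=np.array([[np.cos(yaw),-np.sin(yaw)],[np.sin(yaw),np.cos(yaw)]])
print("c",c,"cell",c[:2]+Rm@[.035,-.075])
for n,im in(("A",A),("B",B)):
    uv=(287.8,198.3) if n=="A" else (292.4,241.6)
    p=atz(im,uv,.030+.008);print(n,"lens",p, Rm.T@(p[:2]-c[:2]))
l=tri(ray(A,(287.8,198.3)),ray(B,(292.4,241.6)));print("lens tri",l)
t=tri(ray(A,(197.6,193.4)),ray(B,(342.4+10,198.7)))
o=[z for z in outline_of("latch_tab",A)];p=atz(A,(197.6,193.4),.053);print("tab@53",p,Rm.T@(p[:2]-c[:2]))
for im,uv in((A,(231.8,247.3)),(B,(296.3,202.6))):
    p=atz(im,uv,.022);print("cellfloor",p)
E
python3 p.py
```

```text
[[ 0.4787  0.2035  0.0301]
 [ 0.6385  0.1936  0.0301]
 [ 0.462  -0.0559  0.0297]
 [ 0.6216 -0.0658  0.0289]]
[np.float64(0.1600506090362205), np.float64(0.15995752035932143), np.float64(0.2598775389802166), np.float64(0.25999549405404865)]
yaw -0.06198428418961496 -0.06473914622117986
c [0.5502101  0.06883244 0.02970139] cell [ 0.58028474 -0.00827474]
A lens [0.57206735 0.11283931 0.038     ] [0.01896448 0.04532871]
B lens [0.57315393 0.11293792 0.038     ] [0.02004241 0.04549742]
lens tri [0.5727089  0.11285177 0.03823552]
tab@53 [ 0.47964966 -0.00176994  0.053     ] [-0.06584509 -0.07501931]
cellfloor [ 0.58079093 -0.00906266  0.022     ]
cellfloor [ 0.58151718 -0.00778108  0.022     ]
```

```bash
python3 -m creep '[[105,62,39,18,0,0,0.18],[105,124,78,35,0,0,0.36],[105,186,117,53,0,0,0.54],[105,248,155,70,0,0,0.72],[105,310,194,80,0,0,0.9]]' 30
cat > go.py <<'E'
# prints shift/turn in tool axes to reach world x y z and yaw(tool x, deg), tool down
import sys; from h import *
s=sense();x,y,z,yaw=map(float,sys.argv[1:5]);a=np.deg2rad(yaw)
M=R.from_rotvec(s["orientation"]);G=R.from_matrix(np.array([[np.cos(a),np.sin(a),0],[np.sin(a),-np.cos(a),0],[0,0,-1]]))
print(s["clock"],"tcp",np.round(s["tool_pos"],4),"F",np.round(s["wrist_force"],1),"w",round(float(s["width"]),4),"q",np.round(s["qpos"],2))
print("shift mm",np.round(M.inv().apply(np.array([x,y,z])-s["tool_pos"])*1000,1),"turn",np.round((M.inv()*G).as_rotvec(),3))
E
python3 go.py 0.5686 0.187 0.10 -86.4
```

```text
clock: 2.42
tool_pos: [0.4366, 0.3728, 0.1618]
orientation: [-2.501, 1.901, -0.0]
wrist_force: [0.9, 0.6, 0.1]
width: 0.0501
2.425 tcp [0.4366 0.3728 0.1618] F [0.9 0.6 0.1] w 0.0501 q [ 1.05  0.25 -0.31  0.   -1.01 -0.78]
shift mm [214.4 -77.5  61.8] turn [-0.     0.     0.208]
```

```bash
python3 -m creep '[[105,55,-20,15,0,0,0.1],[105,110,-40,31,0,0,0.2],[105,165,-60,46,0,0,0.208],[105,214,-77,62,0,0,0.208],[105,214,-77,62,0,0,0.208]]'
python3 go.py 0.5686 0.187 0.045 -86.4
python3 - <<'E'
from h import *
im=get_image("wrist");save(im,"w1.png")
E
```

```text
clock: 3.05
tool_pos: [0.5689, 0.1861, 0.0984]
orientation: [2.289, -2.148, -0.001]
wrist_force: [-0.2, 0.7, 0.6]
width: 0.05
3.05 tcp [0.5689 0.1861 0.0984] F [-0.2  0.7  0.6] w 0.05 q [ 0.64  0.35 -0.33 -0.   -0.89 -0.58]
shift mm [-1.   0.1 53.4] turn [ 0.002 -0.001  0.001]
```

View pics/w1.png

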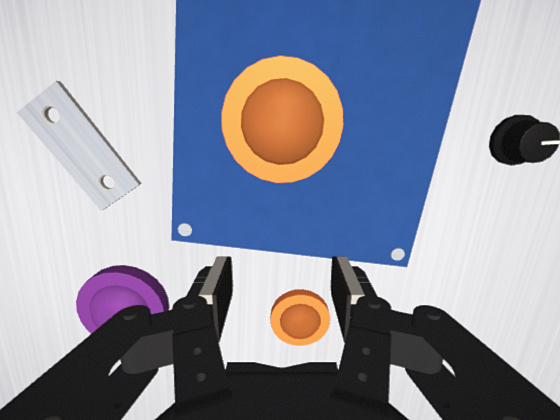

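Lens at (282,120) is centred between the finger pads (222 and 343). The deck around it is clear, so I lower the gripper.

```bash
python3 -m creep '[[105,-1,0,22,0.002,-0.001,0.001],[105,-1,0,44,0.002,-0.001,0.001],[105,-1,0,64,0.002,-0.001,0.001],[105,-1,0,64,0.002,-0.001,0.001]]'
python3 go.py 0.5686 0.187 0.034 -86.4
python3 - <<'E'
from h import *
im=get_image("side");B=im
def px(p):
    T=np.linalg.inv(pose(B));q=T@np.append(p,1);return q[0]/q[2]*B["fx"]+B["cx"],q[1]/q[2]*B["fy"]+B["cy"]
print(px([.5686,.187,.03]),px([.5726,.113,.03]))
save(im,"s1.png",(220,170,380,330),3.7)
E
```

```text
clock: 3.6
tool_pos: [0.5671, 0.1912, 0.0353]
orientation: [-2.296, 2.144, -0.0]
wrist_force: [-0.0, 0.2, 0.4]
width: 0.0502
3.6 tcp [0.5671 0.1912 0.0353] F [-0.   0.2  0.4] w 0.0502 q [ 0.65  0.43 -0.39  0.   -0.75 -0.58]
shift mm [ 4.3 -1.3  1.3] turn [-0.    -0.     0.005]
(np.float64(289.04813217123916), np.float64(281.3297451323093)) (np.float64(292.78389628643515), np.float64(245.7777215269787))
```

View pics/s1.png

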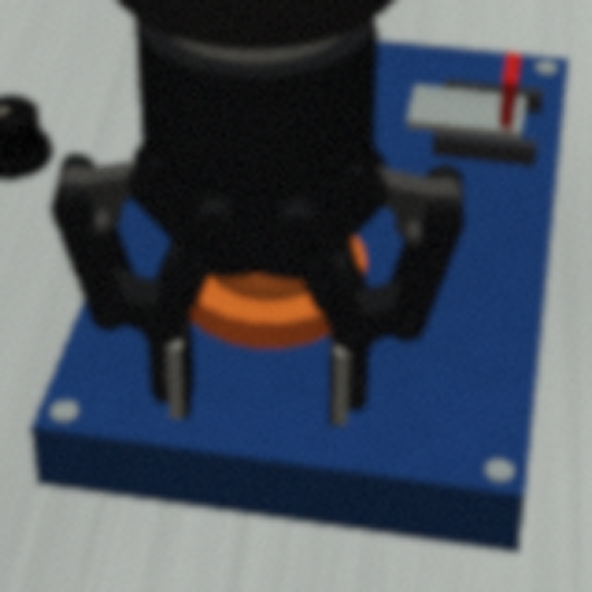

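```bash
python3 -m creep '[[105,2,-1,3,0,0,0.005],[105,4,-1,6,0,0,0.005],[105,4,-1,7,0,0,0.005]]'
python3 go.py 0.5766 0.052 0.0285 -86.4
```

```text
clock: 4.03
tool_pos: [0.5695, 0.1865, 0.0293]
orientation: [-2.287, 2.15, -0.001]
wrist_force: [0.3, -0.3, 0.6]
width: 0.0501
4.025 tcp [0.5695 0.1865 0.0293] F [ 0.3 -0.3  0.6] w 0.0501 q [ 0.64  0.43 -0.39  0.   -0.74 -0.58]
shift mm [134.7   1.2   0.6] turn [-0.002  0.001 -0.001]
```

```bash
python3 -m creep '[[105,17,0.2,0.5,0,0,0],[105,32,0.4,0.5,0,0,0],[105,45,0.5,0.5,0,0,0],[105,57,0.6,0.5,0,0,0],[105,69,0.7,0.5,0,0,0]]'
python3 -m creep '[[105,12,0.1,0,0,0,0],[105,24,0.2,0,0,0,0],[105,36,0.3,0,0,0,0],[105,46,0.4,0,0,0,0],[105,54,0.5,0,0,0,0]]'
python3 go.py 0.5766 0.052 0.0285 -86.4
python3 - <<'E'
from h import *
s=sense();im=get_image("wrist");A=get_image("scene");B=get_image("side")
for n,i in(("w",im),("A",A),("B",B)):
    hsv=cv2.cvtColor(i["color"],cv2.COLOR_RGB2HSV)
    o=((hsv[...,0]<22)&(hsv[...,1]>120)&(hsv[...,2]>80)).astype(np.uint8)
    k,_,st,ce=cv2.connectedComponentsWithStats(o)
    for j in range(1,k):
        if st[j,4]>300: print(n,st[j],np.round(ce[j],1),atz(i,ce[j],.042 if n=="w" else .038,s).round(4))
save(im,"w2.png")
E
```

```text
clock: 4.65
tool_pos: [0.5731, 0.1169, 0.0286]
orientation: [-2.287, 2.15, -0.001]
wrist_force: [0.4, 1.4, -0.2]
width: 0.0502
clock: 5.28
tool_pos: [0.5759, 0.0632, 0.0285]
orientation: [-2.287, 2.15, -0.001]
wrist_force: [0.2, 0.9, 0.8]
width: 0.0501
5.275 tcp [0.5759 0.0632 0.0285] F [0.2 0.9 0.8] w 0.0501 q [ 0.45  0.41 -0.44 -0.   -0.72 -0.38]
shift mm [11.2  0.   0. ] turn [-0.002  0.001 -0.001]
w [  195   114   174   168 22862] [281.6 197.9] [0.5781 0.0207 0.042 ]
w [ 499  131   61   73 3367] [534.  166.7] [4.725e-01 4.000e-04 4.200e-02]
A [336 140  28  24 549] [349.3 151.4] [0.5624 0.2611 0.038 ]
A [ 221  208   49   45 1676] [245.3 230.2] [0.5772 0.0217 0.038 ]
B [  89    0  169   95 8063] [143.9  44.1] [ 1.1279 -0.7415  0.038 ]
B [ 451    0   85   70 4129] [495.9  34.2] [ 0.0705 -0.9447  0.038 ]
B [537   0  23  31 548] [550.4  16. ] [-0.1545 -1.1718  0.038 ]
B [526  40  34  31 598] [541.   59.3] [-0.0035 -0.7272  0.038 ]
B [279 190  34  34 962] [294.7 206.9] [0.5801 0.0264 0.038 ]
B [ 276  335   43   39 1364] [297.3 353.9] [0.5432 0.3093 0.038 ]
```

View pics/w2.png

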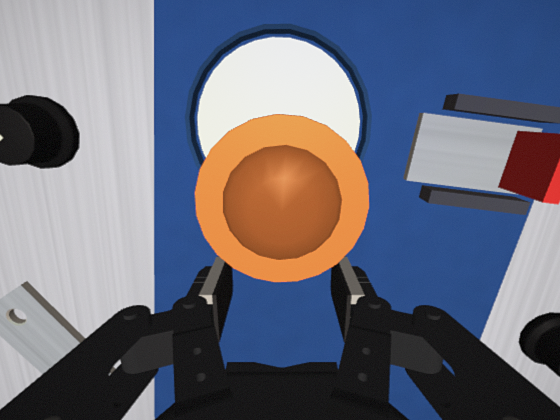

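The lens is nested between the pads at (282,198), in line with the cell at (279,120), about 29 mm short of it. I finish the push slowly.

```bash
python3 -m creep '[[105,6,0,0,0,0,0],[105,11,0,0,0,0,0],[105,15,0,0,0,0,0],[105,19,-0.3,0,0,0,0],[105,23,-0.5,0,0,0,0]]'
python3 -m creep '[[105,2.5,0,0,0,0,0],[105,5,0,0,0,0,0],[105,6.5,0,0,0,0,0],[105,6.5,0,0,0,0,0]]'
cat > chk.py <<'E'
import sys
from h import *
s=sense();im=get_image("wrist");A=get_image("scene")
print(s["clock"],s["tool_pos"].round(4) if hasattr(s["tool_pos"],"round") else s["tool_pos"],s["wrist_force"])
for n,i in(("w",im),("A",A)):
    hsv=cv2.cvtColor(i["color"],cv2.COLOR_RGB2HSV)
    o=((hsv[...,0]<22)&(hsv[...,1]>120)&(hsv[...,2]>80)).astype(np.uint8)
    k,_,st,ce=cv2.connectedComponentsWithStats(o)
    for j in range(1,k):
        if st[j,4]>800: print(n,st[j],np.round(ce[j],1),[atz(i,ce[j],z,s).round(4)[:2].tolist() for z in(.032,.042)])
save(im,sys.argv[1])
E
python3 chk.py w3.png
```

```text
clock: 6.05
tool_pos: [0.5779, 0.0407, 0.0285]
orientation: [-2.288, 2.15, -0.001]
wrist_force: [-0.7, 1.5, 0.8]
width: 0.0502
clock: 6.55
tool_pos: [0.5781, 0.0343, 0.0284]
orientation: [-2.288, 2.15, -0.001]
wrist_force: [-0.9, 0.9, -0.0]
width: 0.0503
6.55 [0.5781 0.0343 0.0284] [-0.86838664  0.88070142 -0.01842721]
w [  197   113   169   168 22057] [281.7 196.6] [[0.5801, -0.0062], [0.5803, -0.0088]]
w [ 486  200   74   76 3682] [523.3 236. ] [[0.4611, 0.0063], [0.4699, 0.0028]]
A [ 208  218   49   48 1773] [232.  242.1] [[0.5785, -0.0058], [0.5837, -0.0083]]
```

View pics/w3.png

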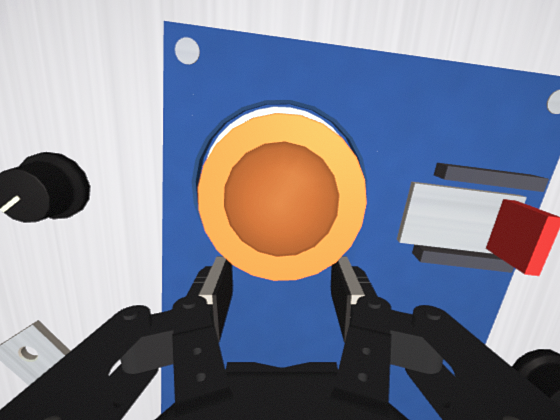

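It is almost in: a white sliver still shows at the far rim (280,110). A few mm more.

```bash
python3 -m creep '[[105,1,0,0,0,0,0],[105,2,0,0,0,0,0],[105,3,0,0,0,0,0],[105,3,0,0,0,0,0]]'
python3 chk.py w4.png
```

```text
clock: 7.15
tool_pos: [0.5784, 0.0314, 0.0285]
orientation: [-2.288, 2.15, -0.001]
wrist_force: [0.4, 0.7, 0.4]
width: 0.0503
7.15 [0.5784 0.0314 0.0285] [0.37153823 0.67156725 0.44850041]
w [  200   117   163   157 19907] [281.6 195.3] [[0.5806, -0.0096], [0.5807, -0.0123]]
w [ 485  206   75   76 3656] [521.7 242.4] [[0.4612, 0.0069], [0.4699, 0.003]]
A [ 207  222   49   46 1713] [231.5 244.6] [[0.5816, -0.0091], [0.5868, -0.0116]]
```

View pics/w4.png

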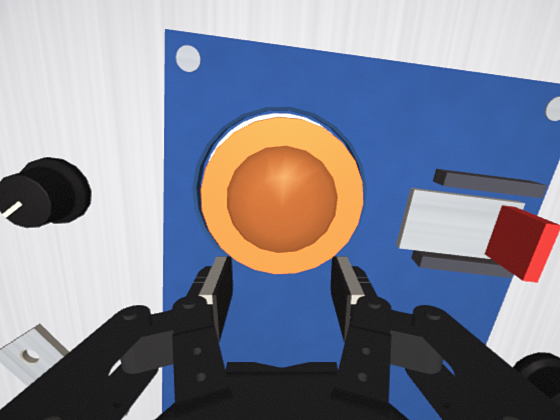

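The lens is seated: its apparent size of 163 px matches the seated height, and both views put it at (0.5806, -0.0095). I back off, rise and go behind the tab.

```bash
python3 -m creep '[[105,-12,0,0,0,0,0],[105,-20,0,-15,0,0,0],[105,-22,0,-60,0,0,0.05],[255,-10,55,-90,0,0,0.1],[255,10,100,-90,0,0,0.127]]'
python3 go.py 0.442 0.0007 0.11 -93.7
python3 - <<'E'
from h import *
A,B=get_image("scene"),get_image("side")
for n,i in(("A",A),("B",B)):
    hsv=cv2.cvtColor(i["color"],cv2.COLOR_RGB2HSV)
    r=(((hsv[...,0]<8)|(hsv[...,0]>172))&(hsv[...,1]>150)&(hsv[...,2]>70)).astype(np.uint8)
    k,_,st,ce=cv2.connectedComponentsWithStats(r)
    print(n,[(st[j].tolist(),ce[j].round(1)) for j in range(1,k) if st[j,4]>15 and 150<ce[j][0]<400])
o=outline_of("lens",A);print([(z["p"],cen(z["pixels"]),atz(A,cen(z["pixels"]),.030).round(4)) for z in o])
o=outline_of("lens",B);print([(z["p"],cen(z["pixels"]),atz(B,cen(z["pixels"]),.030).round(4)) for z in o])
E
```

```text
clock: 7.88
tool_pos: [0.4794, 0.0161, 0.1212]
orientation: [-2.144, 2.287, -0.004]
wrist_force: [0.2, -0.2, 0.9]
width: 0.0148
7.875 tcp [0.4794 0.0161 0.1212] F [ 0.2 -0.2  0.9] w 0.0148 q [ 0.45  0.14 -0.57  0.   -0.86 -0.51]
shift mm [17.8 36.4 10.9] turn [-0.006  0.003  0.   ]
A [([190, 186, 15, 15, 141], array([197.6, 193.1]))]
B [([356, 185, 4, 18, 45], array([357.4, 192.1]))]
[(0.83, (np.float64(411.4740391099123), np.float64(206.59878624409978)), array([0.7094, 0.2639, 0.03  ])), (0.81, (np.float64(231.5117209834191), np.float64(244.87192681532304)), array([ 0.5811, -0.0089,  0.03  ])), (0.8, (np.float64(349.2610837438424), np.float64(151.5369458128079)), array([0.5582, 0.2661, 0.03  ]))]
[(0.93, (np.float64(174.64628657164292), np.float64(338.2006751687922)), array([0.6932, 0.2992, 0.03  ])), (0.75, (np.float64(296.96586345381525), np.float64(199.3524096385542)), array([ 0.5802, -0.0061,  0.03  ])), (0.6, (np.float64(297.417817679558), np.float64(354.021408839779)), array([0.5437, 0.3035, 0.03  ]))]
```

```bash
python3 -m creep '[[255,9,18,0,-0.006,0.003,0],[255,18,36,0,-0.006,0.003,0],[255,18,36,10,-0.006,0.003,0],[255,18,36,10,-0.006,0.003,0]]'
python3 go.py 0.442 0.0007 0.05 -93.7
python3 - <<'E'
from h import *
A,B=get_image("scene"),get_image("side")
print(tri(ray(A,(197.6,193.1)),ray(B,(357.4,192.1))))
s=sense();save(get_image("wrist"),"w5.png")
E
```

```text
clock: 8.57
tool_pos: [0.4414, -0.0007, 0.1075]
orientation: [2.144, -2.289, -0.003]
wrist_force: [-0.2, -0.3, 0.1]
width: 0.0001
8.575 tcp [ 0.4414 -0.0007  0.1075] F [-0.2 -0.3  0.1] w 0.0001 q [ 0.45  0.1  -0.65 -0.   -0.83 -0.51]
shift mm [-1.5 -0.8 57.5] turn [ 0.005 -0.002 -0.   ]
[ 0.48114538 -0.00210872  0.0555669 ]
```

View pics/w5.png

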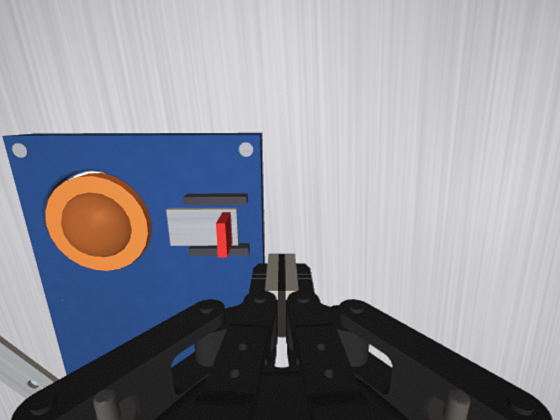

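The lens is seated at (98,222) and the tab at (224,235). The shut fingers at (282,270) are behind the tab on its -x side. I descend.

```bash
python3 -m creep '[[255,-1,-0.5,25,0.005,-0.002,0],[255,-1,-0.5,50,0.005,-0.002,0],[255,-1,-0.5,60,0.005,-0.002,0],[255,-1,-0.5,60,0.005,-0.002,0]]'
python3 -m creep '[[255,0,-5,0,0,0,0],[255,0,-10,0,0,0,0],[255,0,-14,0,0,0,0],[255,0,-18,0,0,0,0],[255,0,-22,0,0,0,0]]'
python3 -m creep '[[255,0,-3,0,0,0,0],[255,0,-6,0,0,0,0],[255,0,-9,0,0,0,0],[255,0,-12,0,0,0,0],[255,0,-12,0,0,0,0]]'
cat > tab.py <<'E'
from h import *
A,B=get_image("scene"),get_image("side")
for n,i in(("A",A),("B",B)):
    hsv=cv2.cvtColor(i["color"],cv2.COLOR_RGB2HSV)
    r=(((hsv[...,0]<8)|(hsv[...,0]>172))&(hsv[...,1]>150)&(hsv[...,2]>70)).astype(np.uint8)
    k,_,st,ce=cv2.connectedComponentsWithStats(r)
    print(n,[(st[j].tolist(),ce[j].round(1),atz(i,ce[j],.0555).round(4)) for j in range(1,k) if st[j,4]>15 and 150<ce[j][0]<400])
E
python3 tab.py
```

```text
clock: 9.22
tool_pos: [0.4422, 0.0003, 0.0478]
orientation: [2.148, -2.292, 0.0]
wrist_force: [-0.5, 1.5, 0.9]
width: -0.0001
clock: 9.85
tool_pos: [0.4645, -0.0011, 0.0482]
orientation: [-2.147, 2.292, -0.001]
wrist_force: [-0.3, -0.2, 0.3]
width: 0.0
clock: 10.48
tool_pos: [0.4765, -0.0018, 0.0481]
orientation: [-2.147, 2.292, -0.001]
wrist_force: [0.1, 0.2, -0.2]
width: -0.0
A [([193, 190, 16, 16, 167], array([200.8, 197.2]), array([ 0.491 , -0.0026,  0.0555]))]
B [([349, 184, 5, 19, 56], array([350.4, 191.1]), array([ 0.4926, -0.0037,  0.0555]))]
```

```bash
python3 -m creep '[[255,0,-3,0,0,0,0],[255,0,-6,0,0,0,0],[255,0,-9,0,0,0,0],[255,0,-12,0,0,0,0],[255,0,-12,0,0,0,0]]'
python3 -m creep '[[255,0,-1,0,0,0,0],[255,0,-2,0,0,0,0],[255,0,-2.5,0,0,0,0]]'
python3 -m creep '[[255,0,-1,0,0,0,0],[255,0,-2,0,0,0,0],[255,0,-2.5,0,0,0,0]]'
python3 tab.py
```

```text
clock: 11.2
tool_pos: [0.4886, -0.0026, 0.0482]
orientation: [-2.147, 2.292, -0.001]
wrist_force: [0.8, -1.1, -0.1]
width: 0.0002
clock: 11.58
tool_pos: [0.4905, -0.0028, 0.0482]
orientation: [-2.148, 2.292, -0.001]
wrist_force: [-1.4, -0.1, 1.3]
width: -0.0002
clock: 11.95
tool_pos: [0.4926, -0.003, 0.0481]
orientation: [2.148, -2.293, -0.0]
wrist_force: [-4.8, 2.3, 5.0]
width: 0.0
A [([198, 196, 16, 17, 166], array([205.8, 203.8]), array([ 0.5069, -0.0034,  0.0555]))]
B [([339, 183, 5, 18, 53], array([340.4, 190.4]), array([ 0.5088, -0.0038,  0.0555]))]
```

```bash
python3 -m creep '[[255,0,-1,0,0,0,0],[255,0,-2,0,0,0,0],[255,0,-2,0,0,0,0]]'; python3 tab.py
```

```text
clock: 12.42
tool_pos: [0.4927, -0.0033, 0.0479]
orientation: [2.146, -2.291, -0.003]
wrist_force: [-10.2, 3.5, 9.7]
width: -0.0001
A [([198, 197, 16, 16, 164], array([205.8, 204. ]), array([ 0.5072, -0.0037,  0.0555]))]
B [([339, 183, 5, 19, 51], array([340.3, 190.7]), array([ 0.509 , -0.0027,  0.0555]))]
```

The latch has hit its stop: the force went from about 0 to 10 N with no further movement, and the tab had travelled about 27 mm. I retreat and verify.

```bash
python3 -m creep '[[255,0,8,0,0,0,0],[255,0,20,0,0,0,0],[255,0,25,-30,0,0,0],[255,-20,15,-80,0,0,0],[255,-50,-10,-120,0,0,0]]'
python3 -m creep '[[255,-40,-40,0,0,0,0],[255,-60,-80,0,0,0,0],[255,-60,-100,0,0,0,0],[255,-60,-100,0,0,0,0]]'
python3 - <<'E'
from h import *
s=sense();print(s["tool_pos"],s["wrist_force"])
im=get_image("wrist");save(im,"w6.png")
for n in("scene","side"):
    i=get_image(n)
    for q in("lens","knob_a","latch_plate"):
        print(n,q,[(round(z["p"],2),atz(i,cen(z["pixels"]),.03 if q=="lens" else .01).round(4)[:2]) for z in outline_of(q,i)[:3]])
E
```

```text
clock: 13.15
tool_pos: [0.5079, 0.0463, 0.1705]
orientation: [-2.146, 2.291, -0.002]
wrist_force: [1.5, -0.1, -0.2]
width: 0.0003
clock: 13.65
tool_pos: [0.6124, 0.0997, 0.1674]
orientation: [-2.148, 2.293, -0.001]
wrist_force: [0.3, -0.7, -0.1]
width: -0.0002
[0.61242002 0.0997173  0.16740563] [ 0.26821685 -0.71875184 -0.1144832 ]
scene lens [(0.92, array([ 0.5822, -0.0096])), (0.84, array([0.7097, 0.2636])), (0.62, array([0.5585, 0.2669]))]
scene knob_a [(0.95, array([0.7083, 0.0016])), (0.59, array([0.3932, 0.115 ]))]
scene latch_plate [(0.58, array([0.7258, 0.1397]))]
side lens [(0.97, array([0.6935, 0.2994])), (0.87, array([0.5433, 0.3036])), (0.62, array([ 0.5807, -0.0051]))]
side knob_a [(0.94, array([0.3935, 0.1167])), (0.72, array([0.7081, 0.002 ]))]
side latch_plate [(0.83, array([0.7204, 0.1533])), (0.4, array([ 0.5255, -0.0507]))]
```

View pics/w6.png

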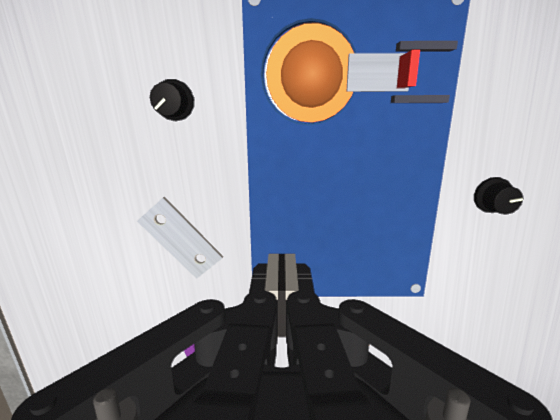

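```bash
python3 - <<'E'
from h import *
s=sense();im=get_image("wrist")
c=np.array([.5502,.0688]);y=-.0647;Rm=np.array([[np.cos(y),-np.sin(y)],[np.sin(y),np.cos(y)]])
for n,uv,z in(("tip",(347.5,72),.041),("lens L",(265.5,73),.034),("lens R",(357,73),.034),("lens top",(311,22),.034),("lens bot",(311,123),.034)):
    print(n,(Rm.T@(atz(im,uv,z,s)[:2]-c)*1000).round(1))
E
```

```text
tip [  5.7 -75.1]
lens L [ 72.5 -75.1]
lens R [ -3.6 -75.1]
lens top [  35.7 -112.4]
lens bot [ 33.5 -35.1]
```

The tongue tip is at panel x +5.7 mm, against +5 for fully home. The lens centre is at about (34.5, -74) mm, against the cell's (35, -75), and its 76 mm width fits the seated height. I hand in.

```bash
python3 -c "
from plant import close_job; print(close_job())"
```

```text
the job is handed in; nothing more can be done
None
```

The lens is in its cell and the latch is fully home over it. I handed the job in at about 14 s of the 54 s; the hand-in reports no verdict.

**What I did:** With the fingers half open I slid the large amber lens across the deck until it dropped into the cell. Then, with the fingers shut, I pushed the red tab until the latch hit its stop. There the force rose to about 10 N along x with no further movement. The arm was raised clear before hand-in.

**Last checks:**

| Check | Measured | Expected |
|---|---|---|
| Lens centre in the panel frame | about (34.5, -74) mm | (35, -75) mm, within 4 mm |
| Lens height | image size matches a seated lens | 10 mm below the deck |
| Tongue tip along panel x | +5.7 mm | +5 mm when fully home |
| Latch tab travel | about 27 mm | 24 to 30 mm, depending on where it started |
| Both knobs | within about 1–2 mm of where they started | within 15 mm |
| Steel plate | within about 2 mm of where it started | within 15 mm |

**Disagreements:** No check failed. The scene and side cameras disagreed by up to 5 mm in y on the partly covered lens, and by about 15 mm on the steel plate's position. Each camera's own reading of the plate hardly changed between start and end. Lens flatness was judged only from the images, not measured as an angle.

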